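# Pack the two-deck barista carrier

## Task

Pack the barista's two-deck carrier for the event. Stand the cocoa shaker in the wide well and the steel jigger in the narrow well of the wooden carrier base, then set the handled tray over them so that it sits fully down on all four corner seats. The latte-art pen belongs in the tray's bay with the V-cradles and the marker in the plain cork-lined bay; leave the tamper where it stands.

Things in the scene. Friction and masses are not known exactly. Their poses are not given: they have to be found in the camera images.
- shaker: Steel cocoa shaker with a domed mesh lid, standing upright on the black bar mat (mat 4 mm thick); 95 mm tall, body 57 mm in diameter up to 68 mm, lid 62 mm in diameter above that; about 0.19 kg. Origin: centre of its underside; z up along its axis.
- jigger: Steel double-ended measuring jigger (hourglass), standing upright on the black bar mat; 75 mm tall, 44 mm in diameter at the top rim, narrower below; grip near the top rim; about 0.11 kg. Origin: centre of its underside; z up along its axis.
- latte_pen: Thin steel latte-art pen lying flat on the black bar mat; 148 mm long, 9 mm wide, 8 mm high; about 30 g. Its long axis is its own y. Origin: on its underside at mid-length; z up.
- marker: Marker pen (white barrel, capped) lying flat on the black bar mat; 135 mm long, 17 mm wide, 16 mm high; about 20 g. Its long axis is its own y. Origin: on its underside at mid-length; z up as it lies at the start (it may roll).
- carrier_base: Wooden lower deck, loose, 216x172 mm (x, y), 1.2 kg; origin: centre of underside. Block top z 36 mm, two round wells with floor z 8: wide 80 mm dia. at x -40, y 0; narrow 56 mm dia. at x +48, y 0. Four corner posts (x +-95, y +-73) bear black seats, top z 112, with L-shaped lips to z 127 flaring outward: 2 mm play a side round the seated tray, whose origin is then at x 0, y 0, z 112, x along x.
- handled_tray: Shallow wooden tray 200x156 mm (x, y), 0.38 kg; origin: centre of underside. Floor z 6 mm, walls to z 24. Handle over the middle along x: grip bar 100 long, 10 thick (y), z 38 to 54; pinch it across y. Two bays 190x67 mm: at y +39.5 two black V-cradles (x +-45; 10 mm wide at the floor, 36 mm on top, z 19) for the pen lying along x; at y -39.5 plain cork-lined bay for the marker along x.
- tamper: Bystander: coffee tamper with a wooden handle, standing, 57 mm in diameter, 92 mm tall. Origin: centre of its underside. Leave it alone. (A fixed coffee grinder, 350 mm tall, stands at the robot's left, x 0.22 to 0.48, y 0.21 to 0.35 m: swing the arm clear of it.)

How it is judged:
At the end, for the whole second after the job is handed in: Shaker upright in wide well, jigger in narrow well, on the floor (15 mm, 0.12 rad). Tray level on all four seats inside the lips (6 mm, 0.06 rad, either way round). Pen lies in both cradles (12 mm off line, 30 mm along); marker flat in the plain bay. All released, at rest (x of shaker in the frame of carrier_base between -0.055 and -0.025 m and y of shaker in the frame of carrier_base between -0.015 and 0.015 m and z of each of shaker, jigger in the frame of carrier_base below 0.014 m and angle between each of shaker, jigger's own z axis and vertical below 0.12 rad and x of jigger in the frame of carrier_base between 0.033 and 0.063 m and y of jigger in the frame of carrier_base between -0.015 and 0.015 m and z of handled_tray in the frame of carrier_base between 0.107 and 0.115 m and horizontal distance between handled_tray and carrier_base below 0.006 m and angle between the x axis of handled_tray and the x axis of carrier_base, either way round below 0.06 rad and angle between the z axis of handled_tray and the z axis of carrier_base, either way round below 0.03 rad and angle between carrier_base's own z axis and vertical below 0.03 rad and x of latte_pen in the frame of handled_tray between -0.03 and 0.03 m and y of latte_pen in the frame of handled_tray between 0.0275 and 0.0515 m and z of latte_pen in the frame of handled_tray between 0.002 and 0.018 m and angle between the y axis of latte_pen and the x axis of handled_tray, either way round below 0.15 rad and x of marker in the frame of handled_tray between -0.035 and 0.035 m and y of marker in the frame of handled_tray between -0.075 and -0.003 m and z of marker in the frame of handled_tray between 0.002 and 0.026 m and angle between the y axis of marker and the z axis of handled_tray, either way round above 1.4 rad and linear speed of each of shaker, jigger, handled_tray, latte_pen, marker, carrier_base below 0.02 m/s); the robot touches nothing.
It fails at once if the tamper was knocked or moved (20 mm) (distance of tamper from where it was at the start of the episode above 0.02 m).
It also fails if it takes over 128 s, if anything falls off the work surface, if the arm or the gripper's body presses on something with over 40 N, if the wrist force passes 120 N, or if a joint passes its speed limit or range.

## Robot

A 6-joint arm with a two-finger parallel gripper is mounted at the origin on the work surface; the furniture and walls round the work are solid. World frame = base frame: x ahead of the robot, y to its left, z up, the work surface at z = 0. Lengths are in m, angles in rad, forces in N, time in s.
With the tool pointing down it reaches from about 0.325 to 0.85 m from the base axis. Payload 4.4 kg.
Tool frame: the origin (TCP) lies midway between the tips of the shut fingers; the grasp point (between the pads) lies 19 mm behind it; z points along the fingers, y is the line along which they close (so a half turn about z gives the same grasp; the last joint's range is limited). The gripper opens to 94 mm and grips with 3 to 60 N. Pads are 16 mm wide; open, the fingers measure 119 mm over their backs; the gripper's body (75 mm by 177 mm) begins 78 mm behind the grasp point.
Start: joints at [-1.321, 0.207, 1.542, -0, 1.393, -0.15], TCP at [0.224, -0.53, 0.205] pointing down, gripper open.
Joint ranges: [-2.73, 2.73], [-0.86, 2.22], [0.23, 2.46], [-1.11, 4.25], [0.08, 2.63], [-2.82, 2.82]. Speed limits (rad/s): [2.79, 2.79, 3.14, 3.14, 3.14, 3.14].

## Interface

Orientations are given as a unit quaternion [w, x, y, z].
In Python, from rig import r gives the robot as it stands.
- The arm moves only by the shell command python3 -m creep 'ROWS' [OPENING] [FORCE]. ROWS is JSON, a list of rows, each an object with "xyz": the shift along the tool's x, y, z in units of 50 mm (1.0 is 50 mm), a list of three; "angular": the turn, a rotation vector about the tool's x, y, z in units of 8 degrees (1.0 is 8 degrees), a list of three. A call has 1 to 12 rows; each row is the pose to reach, as a shift and turn from the pose commanded when the call began, along the tool's axes at that moment; what a row does not reach only later rows make up. A row lasts 1/10 s, in which the tool goes at most 50 mm and 8.59 degrees, less where a joint would pass 70% of its speed; a pose out of reach is approached as far as the arm can. A call with a gripper value outside its range is refused whole. OPENING is the finger opening in mm, from 0 to 94, set as the call begins (- or left out, the last holds). The fingers move at their own pace and stop on an object; FORCE is the grip in N (left out, the last holds). Time passes only in rows, so rows that repeat a pose let the fingers close. It gives the time, the measured TCP pose, the force, the opening and the grip force at its end, in the units of the state.
- r.observe(): the state, without advancing time (a new reading comes with each control period).
- r.capture(name): name is "side" or "top" or "wrist"; returns the picture (480x640x3 uint8, red, green, blue); there is no depth.
- r.camera_model(name): a dict with "fx", "fy", "cx", "cy" (pixels), "k1" (the pictures are not rectified: a ray, as slopes to the right and down, at radius r is drawn at 1 + k1 r^2 times it, then the intrinsics apply), "R" (3x3) and "t" (3): a world point X has camera coordinates R X + t; the wrist camera has in their place "hand_eye" (4x4, takes a point from camera to tool coordinates, whose origin is the TCP and whose axes are the flange's). Camera axes: x right, y down, z forward; pixel columns grow to the right and rows downward; lengths in m; the calibration is good to about 2 mm. A picture is of the moment at which its call begins: read the wrist's pose just before it. camera_model takes no time and is no camera call.
- r.job_done(): hands the job in; it is judged then, once.
Trained networks look in the newest picture that a camera, given by its name, has taken for a name from the list of things; names that differ only in an ending like _2 or _b are one class to them, and where a whole thing is asked for, a point or a joint stands for the part that bears it (a point fixed in the world has none). Each returns a list of dicts, best first, with "p" (0 to 1); they miss things now and then, are a little off and sometimes report something else, mostly with a low value. They report only what shows in the picture. A call takes as long as a camera call.
- r.recognise(camera, target): "position" ([x, y, z] in m, in the coordinates of the camera as it stood for that picture, good to about 4 mm: the middle of the surface that is visible of it).
- r.silhouettes(camera, target): "region" (480x640 bool, what is visible of it).
- r.place_of(camera, target): "position" ([x, y, z] in m, in the coordinates of the camera as it stood for that picture, good to about 4 mm: a listed point, or the origin of a listed thing).
The state is a dict: "clock": time; "joint_pos": joint angles; "joint_velocities": joint speeds; "effort": joint torques, N m; "tool_pos": TCP position; "tcp_rot": TCP orientation; "force": force on the tool from outside, world axes, zero at the start; "moment": the same for the moment, N m; "opening": finger opening in m; "gripper_force": force on a finger pad.
Only numpy, scipy, OpenCV 4.12 (cv2) and the standard library are available. Lean on these libraries where they do the work, as an engineer would, in place of code of your own. Each camera call takes 0.05 s, during which the arm holds its last target. There are 200 camera calls.

## Working session

There is one attempt and no reset: what is moved stays moved. The work goes in short steps, Python scripts to look and compute and a shell command to move; the robot and the scene stay as the last step left them, time stands still between calls to the robot, and variables do not carry over. Pictures are saved under pics/ and viewed, at most 14 in all, crops included, and the job is handed in when it is done.

```bash
ls; mkdir -p pics
cat > h.py <<'E'
from rig import r
import numpy as np, cv2
from scipy.spatial.transform import Rotation as Ro
def pose():
    o=r.observe(); q=np.array(o["tcp_rot"]); return np.array(o["tool_pos"]),Ro.from_quat(q[[1,2,3,0]]).as_matrix()
def ext(c):
    m=r.camera_model(c)
    if "R" in m and c!="wrist": R=np.array(m["R"]);t=np.array(m["t"]);return m,R.T,-R.T@t
    p,R=pose();H=np.array(m["hand_eye"]);return m,R@H[:3,:3],R@H[:3,3]+p
def c2w(c,x,e=None):
    m,R,o=e or ext(c); return R@np.array(x)+o
def pix2w(c,uv,z,e=None):
    m,R,o=e or ext(c)
    K=np.array([[m["fx"],0,m["cx"]],[0,m["fy"],m["cy"]],[0,0,1.]])
    u=cv2.undistortPoints(np.array(uv,float).reshape(-1,1,2),K,np.array([m["k1"],0,0,0.]))[:,0]
    d=np.c_[u,np.ones(len(u))]@R.T
    return o+d*((z-o[2])/d[:,2])[:,None]
def w2pix(c,X,e=None):
    m,R,o=e or ext(c); x=(np.atleast_2d(X)-o)@R; s=x[:,:2]/x[:,2:]; s=s*(1+m["k1"]*(s**2).sum(1,keepdims=True))
    return s*[m["fx"],m["fy"]]+[m["cx"],m["cy"]]
def snap(c,n):
    e=ext(c); im=r.capture(c); cv2.imwrite(f"pics/{n}.png",im[:,:,::-1]); return im,e
def sil(c,t,z,e=None):
    "world minAreaRect of the silhouette at height z"
    L=r.silhouettes(c,t)
    if not L: return None
    s=L[0]; k=cv2.findContours(s["region"].astype(np.uint8),0,1)[0]; k=max(k,key=cv2.contourArea).reshape(-1,2)
    w=pix2w(c,k,z,e)[:,:2]; (x,y),(a,b),th=cv2.minAreaRect((w*1000).astype(np.float32))
    return round(s["p"],2),np.round([x,y,a,b,th],1)
E
python3 - <<'E'
from h import *
np.set_printoptions(precision=4,suppress=True)
print(r.observe())
for c in("top","side"):
    im,e=snap(c,c+"0"); print(c,e[2])
    for t in "shaker jigger latte_pen marker carrier_base handled_tray tamper".split():
        P=r.place_of(c,t); print(t,[(round(p["p"],2),c2w(c,p["position"],e)) for p in P[:2]])
        if c=="top":
            z=dict(shaker=.09,jigger=.079,latte_pen=.008,marker=.012,carrier_base=.0,handled_tray=.024,tamper=.09)[t]
            print("   ",sil(c,t,z,e))
E
```

```text
pics
{'clock': 0.0, 'joint_pos': array([-1.3215,  0.2074,  1.5429, -0.    ,  1.3935, -0.1505]), 'joint_velocities': array([ 0.0002,  0.0004,  0.0002, -0.0019, -0.0007, -0.0004]), 'effort': array([ -0.0004, -37.0882, -28.1418,   0.0697,   0.0363,  -0.0002]), 'tool_pos': array([ 0.2236, -0.5289,  0.2043]), 'tcp_rot': array([-0.0011,  0.9801,  0.1986, -0.0001]), 'force': array([-0.3642,  0.1407,  0.4495]), 'moment': array([-0.0577, -0.0569, -0.0086]), 'gripper_force': 0.0, 'opening': 0.09405692561105726}
top [ 0.3719 -0.1646  1.1533]
shaker [(0.82, array([0.55  , 0.1196, 0.004 ]))]
    (0.64, array([541.5, 112.8,  77.3,  61.7,  44.1]))
jigger [(0.79, array([0.5434, 0.0297, 0.0013]))]
    None
latte_pen [(0.47, array([0.4385, 0.1233, 0.0058]))]
    (0.75, array([429.8, 125.6,  12.9, 127.2,  77.9]))
marker [(0.91, array([0.429 , 0.0488, 0.0093]))]
    (0.62, array([550.3,  36.8,  59.1,  45.4,  43.8]))
carrier_base [(0.61, array([ 0.4736, -0.1463,  0.0022]))]
    (0.83, array([ 485.7, -146.7,  245. ,  197.1,    0.9]))
handled_tray [(0.78, array([ 0.4853, -0.3623, -0.0013]))]
    (0.82, array([ 484.3, -359.7,  159.9,  201.5,   76.6]))
tamper [(0.68, array([ 0.3103, -0.2394, -0.0006]))]
    (0.82, array([ 315. , -234.9,   54.6,   50.4,   88.5]))
side [0.1624 0.4404 0.5748]
shaker []
jigger [(0.71, array([0.5424, 0.028 , 0.0044]))]
latte_pen []
marker [(0.58, array([0.4262, 0.0439, 0.0051]))]
carrier_base [(0.62, array([ 0.4715, -0.1511, -0.0022]))]
handled_tray [(0.84, array([ 0.4832, -0.3612, -0.0014])), (0.18, array([0.4248, 0.0448, 0.0051]))]
tamper [(0.95, array([ 0.3087, -0.2438, -0.0028]))]
```

View pics/top0.png

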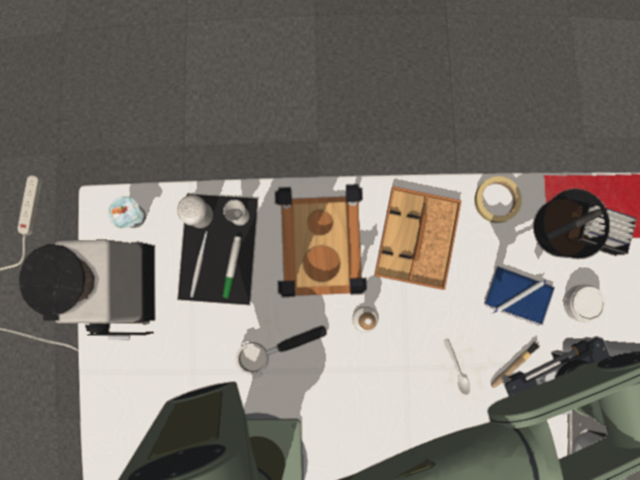

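View pics/side0.png

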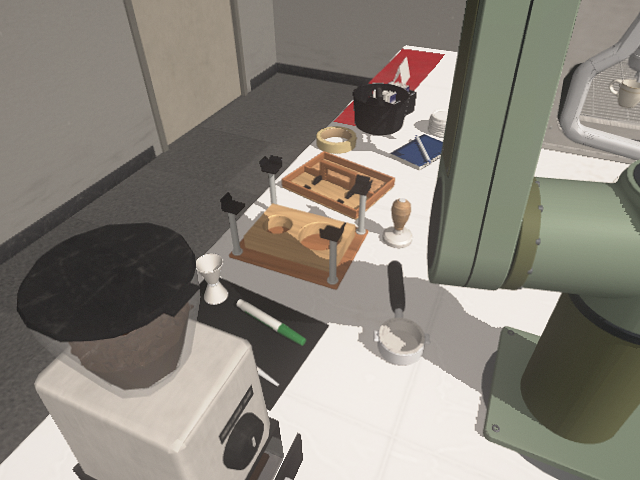

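Top view: black mat at (180-257,195-303) with shaker (195,210), jigger (236,212), pen (199,263), marker (232,268). The base is at (320,245) with its wide well nearer the robot, the tray at (420,238) with cradles on the left, and the tamper at (367,318). The side view agrees. I'll move over the mat next.

```bash
cat >> h.py <<'E'
def go(X,yaw=0.,tilt=0.):
    "units from now to: tool down, tool x at world yaw (deg), then tilted about own x (deg)"
    p,R=pose(); T=Ro.from_euler('z',yaw,degrees=True).as_matrix()@np.diag([1.,-1,-1])@Ro.from_euler('x',tilt,degrees=True).as_matrix()
    print("xyz",np.round(R.T@(np.array(X)-p)/.05,3).tolist(),"ang",np.round(np.degrees(Ro.from_matrix(R.T@T).as_rotvec())/8,3).tolist())
E
python3 -c "
from h import *
go([.42,.05,.40])"
```

```text
xyz [8.127, -9.152, -3.891] ang [0.0, -0.0, 2.863]
```

```bash
python3 -m creep '[{"xyz":[0,0,-1],"angular":[0,0,0]},{"xyz":[0,0,-2],"angular":[0,0,0]},{"xyz":[0.8,-0.9,-2.5],"angular":[0,0,0.8]},{"xyz":[1.5,-1.7,-3],"angular":[0,0,1.5]},{"xyz":[2.2,-2.4,-3.5],"angular":[0,0,2.2]},{"xyz":[2.9,-3.2,-3.9],"angular":[0,0,2.86]},{"xyz":[3.5,-4,-3.9],"angular":[0,0,2.86]},{"xyz":[4.2,-4.7,-3.9],"angular":[0,0,2.86]},{"xyz":[4.8,-5.4,-3.9],"angular":[0,0,2.86]},{"xyz":[5.4,-6.1,-3.9],"angular":[0,0,2.86]},{"xyz":[6.1,-6.9,-3.9],"angular":[0,0,2.86]},{"xyz":[6.1,-6.9,-3.9],"angular":[0,0,2.86]}]'
python3 -c "
from h import *
print(pose());go([.42,.05,.40])"
```

```text
clock: 2.35
tool_pos: [0.3707, -0.0901, 0.401]
tcp_rot: [-0.0, 1.0, 0.002, 0.001]
force: [0.4, 0.1, -0.6]
opening: 0.094
gripper_force: 0.0
(array([ 0.37073732, -0.09014642,  0.40103877]), array([[ 9.99992415e-01,  3.46794957e-03,  1.77286091e-03],
       [ 3.46780789e-03, -9.99993984e-01,  8.29840698e-05],
       [ 1.77313803e-03, -7.68354993e-05, -9.99998425e-01]]))
xyz [0.995, -2.799, 0.023] ang [-0.001, -0.013, 0.025]
```

```bash
python3 -m creep '[{"xyz":[0,-0.9,0],"angular":[0,0,0]},{"xyz":[0.5,-1.8,0],"angular":[0,0,0]},{"xyz":[1,-2.8,0],"angular":[0,0,0]},{"xyz":[1,-2.8,0],"angular":[0,0,0]},{"xyz":[1,-2.8,0],"angular":[0,0,0]}]'
python3 - <<'E'
from h import *
np.set_printoptions(precision=4,suppress=True)
im,e=snap("wrist","w0"); print(e[2])
for t in "shaker jigger latte_pen marker".split():
    P=r.place_of("wrist",t); print(t,[(round(p["p"],2),c2w("wrist",p["position"],e)) for p in P[:2]])
    z=dict(shaker=.08,jigger=.079,latte_pen=.008,marker=.012)[t]
    print("   ",sil("wrist",t,z,e))
E
```

```text
clock: 2.85
tool_pos: [0.4204, 0.048, 0.4002]
tcp_rot: [0.0, 1.0, 0.002, -0.0]
force: [0.9, -0.6, -0.6]
opening: 0.0941
gripper_force: 0.0
[0.5026 0.0487 0.5792]
shaker [(0.8, array([0.5494, 0.1166, 0.0053]))]
    (0.71, array([547.9, 116.3,  66.6,  61.1,  45.4]))
jigger [(0.66, array([0.5445, 0.0304, 0.0037]))]
    (0.88, array([544. ,  28.2,  44.5,  42.8,   0.4]))
latte_pen [(0.56, array([0.4357, 0.1183, 0.0026])), (0.5, array([ 0.3063, -0.2456,  0.0006]))]
    (0.74, array([425.5, 123.9,   9.7, 117.3,  76.8]))
marker [(0.55, array([0.4251, 0.045 , 0.0032])), (0.18, array([0.5462, 0.0291, 0.0008]))]
    (0.86, array([429.9,  46. ,  16. , 135.9,  77.7]))
```

View pics/w0.png

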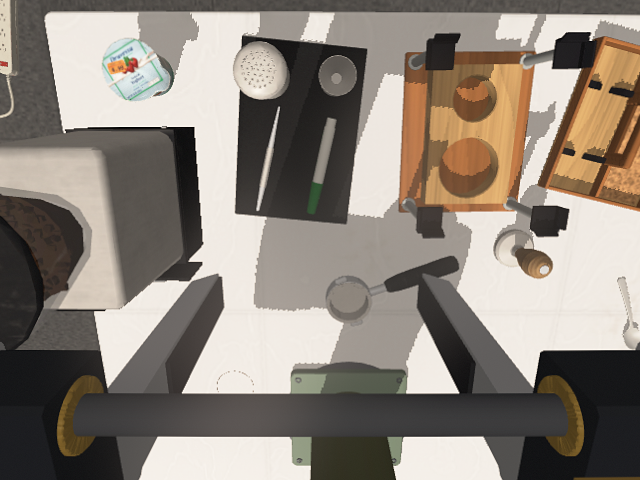

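The wrist view shows shaker (262,70), jigger (337,75), pen from (278,107) to (258,211), marker from (333,118) to (313,213), and well rims near (475,98) narrow and (469,167) wide.

Run:
```python
from h import *
np.set_printoptions(precision=4,suppress=True)
print(pix2w("wrist",[[278.5,107],[258,211],[333,118],[313,214]],.008))
print(pix2w("wrist",[[475,98],[469,167]],.036))
go([.549,.1165,.25])
```

```text
[[0.5106 0.1018 0.008 ]
 [0.3665 0.1355 0.008 ]
 [0.4964 0.0281 0.008 ]
 [0.362  0.0558 0.008 ]]
[[ 0.5216 -0.1524  0.036 ]
 [ 0.4338 -0.1537  0.036 ]]
xyz [2.571, -1.415, 3.013] ang [0.001, -0.003, -0.011]
```

```bash
python3 -m creep '[{"xyz":[0.9,0,0],"angular":[0,0,0]},{"xyz":[1.7,-0.5,0.2],"angular":[0,0,0]},{"xyz":[2.4,-1,0.7],"angular":[0,0,0]},{"xyz":[2.57,-1.41,1.5],"angular":[0,0,0]},{"xyz":[2.57,-1.41,2.3],"angular":[0,0,0]},{"xyz":[2.57,-1.41,3],"angular":[0,0,0]},{"xyz":[2.57,-1.41,3],"angular":[0,0,0]},{"xyz":[2.57,-1.41,3],"angular":[0,0,0]},{"xyz":[2.57,-1.41,3],"angular":[0,0,0]}]' 80
python3 - <<'E'
from h import *
np.set_printoptions(precision=4,suppress=True)
im,e=snap("wrist","w1")
for t in "shaker jigger".split():
    P=r.place_of("wrist",t); print(t,[(round(p["p"],2),c2w("wrist",p["position"],e)) for p in P[:2]])
go([.549,.1165,.040])
E
```

```text
clock: 4.2
tool_pos: [0.5506, 0.1172, 0.2535]
tcp_rot: [-0.0, 1.0, -0.0, 0.003]
force: [0.6, -0.9, 0.3]
opening: 0.08
gripper_force: 0.0
shaker [(0.71, array([0.5521, 0.1161, 0.0039]))]
jigger [(0.79, array([0.5476, 0.0286, 0.0033]))]
xyz [-0.049, 0.017, 4.265] ang [-0.002, -0.036, 0.001]
```

View pics/w1.png

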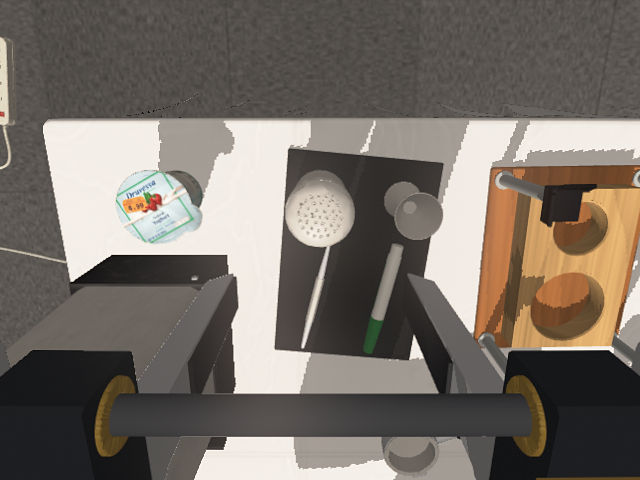

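Shaker at (320,210) lies between the fingers, so I descend and grip.

```bash
python3 -m creep '[{"xyz":[-0.02,0.01,0.8],"angular":[0,0,0]},{"xyz":[-0.02,0.01,1.6],"angular":[0,0,0]},{"xyz":[-0.02,0.01,2.4],"angular":[0,0,0]},{"xyz":[-0.02,0.01,3.1],"angular":[0,0,0]},{"xyz":[-0.02,0.01,3.7],"angular":[0,0,0]},{"xyz":[-0.02,0.01,4.1],"angular":[0,0,0]},{"xyz":[-0.02,0.01,4.26],"angular":[0,0,0]},{"xyz":[-0.02,0.01,4.26],"angular":[0,0,0]},{"xyz":[-0.02,0.01,4.26],"angular":[0,0,0]}]' 80
python3 -m creep '[{"xyz":[0,0,0],"angular":[0,0,0]},{"xyz":[0,0,0],"angular":[0,0,0]},{"xyz":[0,0,0],"angular":[0,0,0]},{"xyz":[0,0,0],"angular":[0,0,0]},{"xyz":[0,0,0],"angular":[0,0,0]},{"xyz":[0,0,0],"angular":[0,0,0]},{"xyz":[0,0,0],"angular":[0,0,0]}]' 40 20
```

```text
clock: 5.25
tool_pos: [0.5495, 0.117, 0.0391]
tcp_rot: [-0.0, 1.0, 0.0, 0.002]
force: [-1.6, 0.4, -0.1]
opening: 0.08
gripper_force: 0.0
clock: 5.95
tool_pos: [0.5489, 0.1172, 0.0385]
tcp_rot: [-0.0, 1.0, 0.0, 0.001]
force: [-1.0, 2.0, 5.4]
opening: 0.0607
gripper_force: 20.0
```

```bash
python3 -m creep '[{"xyz":[0,0,-0.4],"angular":[0,0,0]},{"xyz":[0,0,-1.2],"angular":[0,0,0]},{"xyz":[0,0,-2],"angular":[0,0,0]},{"xyz":[0,0,-2.8],"angular":[0,0,0]},{"xyz":[-0.2,0.4,-3.6],"angular":[0,0,0]},{"xyz":[-0.6,1.1,-4.2],"angular":[0,0,0]},{"xyz":[-1,1.9,-4.2],"angular":[0,0,0]},{"xyz":[-1.4,2.7,-4.2],"angular":[0,0,0]},{"xyz":[-1.8,3.5,-4.2],"angular":[0,0,0]},{"xyz":[-2.2,4.3,-4.2],"angular":[0,0,0]},{"xyz":[-2.3,5,-4.2],"angular":[0,0,0]},{"xyz":[-2.3,5.42,-4.2],"angular":[0,0,0]}]'
python3 - <<'E'
from h import *
np.set_printoptions(precision=4,suppress=True)
for c in ("wrist","top"):
    im,e=snap(c,c+"2")
    for t in "shaker carrier_base".split():
        P=r.place_of(c,t); print(t,[(round(p["p"],2),c2w(c,p["position"],e)) for p in P[:2]])
go([.4338,-.1537,.12])
E
```

```text
clock: 7.15
tool_pos: [0.431, -0.1562, 0.2463]
tcp_rot: [0.0, 1.0, -0.001, -0.001]
force: [0.1, 0.2, -2.2]
opening: 0.0608
gripper_force: 20.0
shaker [(0.8, array([ 0.4338, -0.1551,  0.2112])), (0.64, array([ 0.4718, -0.1528,  0.    ]))]
carrier_base [(0.84, array([ 0.4737, -0.1493,  0.0014]))]
shaker []
carrier_base []
xyz [0.027, 0.018, 2.535] ang [-0.009, 0.01, 0.01]
```

View pics/wrist2.png

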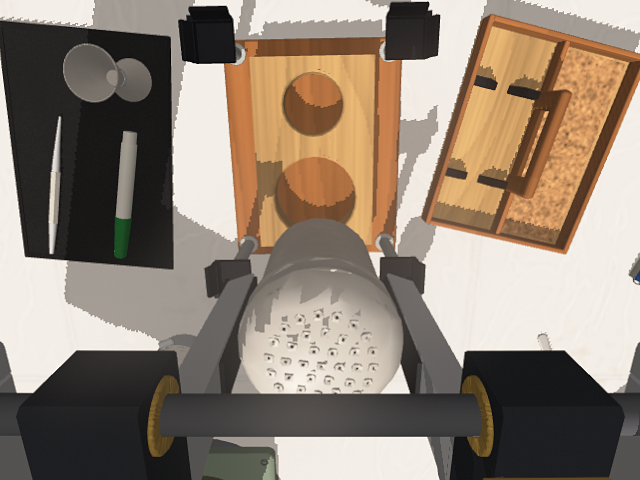

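The shaker hangs upright in the grip. Narrow well rim is centred at (313,104) and the wide rim at (315,197), partly hidden.

Run:
```python
from h import *
np.set_printoptions(precision=4,suppress=True)
print(pix2w("wrist",[[313,104],[315,197],[275,197],[355,197],[283,104],[343,104]],.036))
o=r.observe();print(o["tool_pos"])
go([.434,-.1530,.046])
```

```text
[[ 0.5226 -0.1461  0.036 ]
 [ 0.4357 -0.1479  0.036 ]
 [ 0.4356 -0.1088  0.036 ]
 [ 0.4359 -0.1871  0.036 ]
 [ 0.5225 -0.1185  0.036 ]
 [ 0.5227 -0.1736  0.036 ]]
[ 0.4326 -0.153   0.2467]
xyz [0.033, 0.006, 4.015] ang [-0.009, 0.01, 0.01]
```

```bash
python3 -m creep '[{"xyz":[0.03,0,0.8],"angular":[0,0,0]},{"xyz":[0.03,0,1.6],"angular":[0,0,0]},{"xyz":[0.03,0,2.3],"angular":[0,0,0]},{"xyz":[0.03,0,2.8],"angular":[0,0,0]},{"xyz":[0.03,0,3.2],"angular":[0,0,0]},{"xyz":[0.03,0,3.5],"angular":[0,0,0]},{"xyz":[0.03,0,3.8],"angular":[0,0,0]},{"xyz":[0.03,0,3.95],"angular":[0,0,0]},{"xyz":[0.03,0,4.03],"angular":[0,0,0]},{"xyz":[0.03,0,4.06],"angular":[0,0,0]},{"xyz":[0.03,0,4.06],"angular":[0,0,0]},{"xyz":[0.03,0,4.06],"angular":[0,0,0]}]'
```

```text
clock: 8.65
tool_pos: [0.4352, -0.1544, 0.0452]
tcp_rot: [0.0, 1.0, 0.0, 0.001]
force: [-1.1, -0.9, -1.6]
opening: 0.0606
gripper_force: 20.0
```

```bash
python3 -m creep '[{"xyz":[0,0,0.04],"angular":[0,0,0]},{"xyz":[0,0,0.04],"angular":[0,0,0]}]'
python3 -m creep '[{"xyz":[0,0,0],"angular":[0,0,0]},{"xyz":[0,0,0],"angular":[0,0,0]},{"xyz":[0,0,0],"angular":[0,0,0]},{"xyz":[0,0,0],"angular":[0,0,0]},{"xyz":[0,0,-0.5],"angular":[0,0,0]},{"xyz":[0,0,-1.2],"angular":[0,0,0]},{"xyz":[0,0,-2],"angular":[0,0,0]},{"xyz":[0,0,-2.9],"angular":[0,0,0]},{"xyz":[0,0,-3.7],"angular":[0,0,0]},{"xyz":[0,0,-3.7],"angular":[0,0,0]},{"xyz":[0,0,-3.7],"angular":[0,0,0]}]' 76
python3 - <<'E'
from h import *
np.set_printoptions(precision=4,suppress=True)
im,e=snap("wrist","w3"); print(pose()[0])
for t in "shaker carrier_base jigger".split():
        P=r.place_of("wrist",t); print(t,[(round(p["p"],2),c2w("wrist",p["position"],e)) for p in P[:2]])
        print(sil("wrist",t,.079,e))
go([.546,.0285,.22])
E
```

```text
clock: 8.85
tool_pos: [0.4345, -0.1542, 0.0426]
tcp_rot: [0.0, 1.0, 0.0, 0.0]
force: [-0.2, -0.4, -1.3]
opening: 0.0605
gripper_force: 20.0
clock: 9.95
tool_pos: [0.4351, -0.1545, 0.2286]
tcp_rot: [0.001, 1.0, 0.0, 0.001]
force: [-0.8, 0.4, 0.5]
opening: 0.0757
gripper_force: 0.0
[ 0.4341 -0.1539  0.2269]
shaker [(0.67, array([ 0.434 , -0.1553,  0.0068]))]
(0.85, array([ 434.4, -152.9,   69.6,   63.8,   30.7]))
carrier_base [(0.77, array([ 0.4731, -0.1519, -0.003 ]))]
(0.91, array([ 465.6, -149.3,  256.8,  205.2,    0.9]))
jigger [(0.59, array([0.5424, 0.0308, 0.0012]))]
(0.67, array([544. ,  14.1,  71. ,  42.3,  90. ]))
xyz [2.246, -3.644, 0.121] ang [-0.01, 0.017, 0.003]
```

View pics/w3.png

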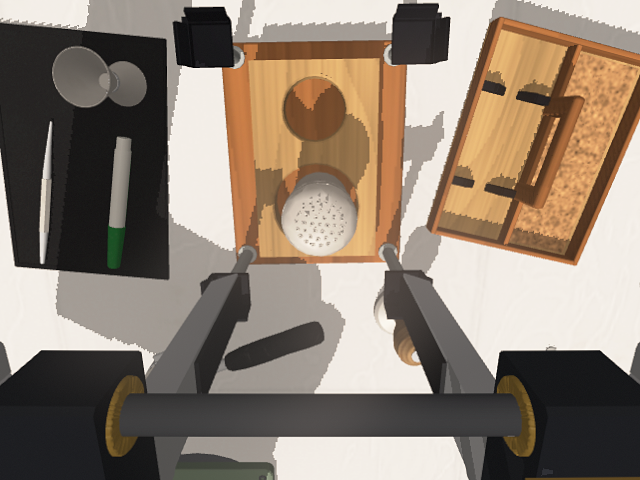

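Shaker stands in the wide well (319,215). The narrow well (315,108) is free. Jigger next.

```bash
python3 -m creep '[{"xyz":[0.5,-0.8,0],"angular":[0,0,0]},{"xyz":[1,-1.6,0],"angular":[0,0,0]},{"xyz":[1.5,-2.4,0],"angular":[0,0,0]},{"xyz":[2,-3.2,0],"angular":[0,0,0]},{"xyz":[2.21,-3.66,0.1],"angular":[0,0,0]},{"xyz":[2.21,-3.66,0.9],"angular":[0,0,0]},{"xyz":[2.21,-3.66,1.7],"angular":[0,0,0]},{"xyz":[2.21,-3.66,2],"angular":[0,0,0]},{"xyz":[2.21,-3.66,2],"angular":[0,0,0]},{"xyz":[2.21,-3.66,2],"angular":[0,0,0]}]' 70
python3 - <<'E'
from h import *
np.set_printoptions(precision=4,suppress=True)
im,e=snap("wrist","w4"); print(pose()[0])
for t in ["jigger"]:
        P=r.place_of("wrist",t); print(t,[(round(p["p"],2),c2w("wrist",p["position"],e)) for p in P[:2]])
        print(sil("wrist",t,.079,e))
go([.5445,.0295,.051])
E
```

```text
clock: 11.3
tool_pos: [0.545, 0.0289, 0.1274]
tcp_rot: [-0.0, 1.0, 0.0, -0.0]
force: [0.3, 0.3, -0.8]
opening: 0.0698
gripper_force: 0.0
[0.5459 0.0287 0.1285]
jigger [(0.77, array([0.5457, 0.0322, 0.0052]))]
(0.9, array([550.8,  28. ,  56.1,  43.7,   0.1]))
xyz [-0.044, -0.017, 1.566] ang [0.003, -0.025, 0.002]
```

```bash
python3 -m creep '[{"xyz":[0,0,0.6],"angular":[0,0,0]},{"xyz":[0,0,1.1],"angular":[0,0,0]},{"xyz":[0,0,1.4],"angular":[0,0,0]},{"xyz":[0,0,1.55],"angular":[0,0,0]},{"xyz":[0,0,1.55],"angular":[0,0,0]},{"xyz":[0,0,1.55],"angular":[0,0,0]}]'
python3 -m creep '[{"xyz":[0,0,0],"angular":[0,0,0]},{"xyz":[0,0,0],"angular":[0,0,0]},{"xyz":[0,0,0],"angular":[0,0,0]},{"xyz":[0,0,0],"angular":[0,0,0]},{"xyz":[0,0,0],"angular":[0,0,0]},{"xyz":[0,0,0],"angular":[0,0,0]},{"xyz":[0,0,0],"angular":[0,0,0]}]' 25 15
python3 -m creep '[{"xyz":[0,0,-0.3],"angular":[0,0,0]},{"xyz":[0,0,-0.9],"angular":[0,0,0]},{"xyz":[0,0,-1.7],"angular":[0,0,0]},{"xyz":[0,0,-2.5],"angular":[0,0,0]},{"xyz":[0,0,-3.2],"angular":[0,0,0]},{"xyz":[0,0,-3.2],"angular":[0,0,0]}]'
python3 - <<'E'
from h import *
np.set_printoptions(precision=4,suppress=True)
im,e=snap("wrist","w5"); print(pose()[0])
for t in ["jigger"]:
        P=r.place_of("wrist",t); print(t,[(round(p["p"],2),c2w("wrist",p["position"],e)) for p in P[:2]])
go([.5215,-.152,.21])
E
```

```text
clock: 12.05
tool_pos: [0.5462, 0.0288, 0.0513]
tcp_rot: [0.0, 1.0, 0.0, 0.001]
force: [0.3, 0.6, -0.1]
opening: 0.0703
gripper_force: 0.0
clock: 12.75
tool_pos: [0.5453, 0.0289, 0.0504]
tcp_rot: [0.0, 1.0, 0.0, 0.0]
force: [-0.7, 0.3, 3.4]
opening: 0.0433
gripper_force: 15.0
clock: 13.35
tool_pos: [0.549, 0.0286, 0.217]
tcp_rot: [0.001, 1.0, 0.0, 0.006]
force: [0.4, -0.5, -0.1]
opening: 0.0428
gripper_force: 15.0
[0.5469 0.0288 0.2136]
jigger [(0.56, array([0.5492, 0.0308, 0.1695]))]
xyz [-0.474, 3.618, 0.016] ang [0.001, -0.012, 0.003]
```

View pics/w5.png

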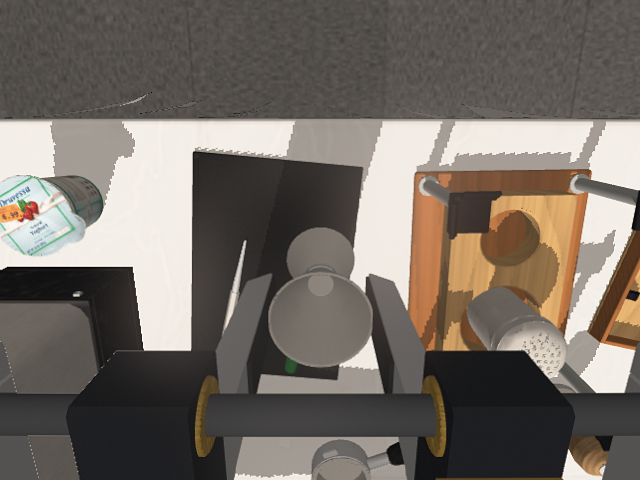

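Jigger held upright (320,320). Carry it to the narrow well.

```bash
python3 -m creep '[{"xyz":[0,0.8,0],"angular":[0,0,0]},{"xyz":[-0.1,1.6,0],"angular":[0,0,0]},{"xyz":[-0.25,2.4,0],"angular":[0,0,0]},{"xyz":[-0.4,3.1,0],"angular":[0,0,0]},{"xyz":[-0.48,3.62,0],"angular":[0,0,0]},{"xyz":[-0.48,3.62,0.6],"angular":[0,0,0]},{"xyz":[-0.48,3.62,0.9],"angular":[0,0,0]},{"xyz":[-0.48,3.62,0.9],"angular":[0,0,0]},{"xyz":[-0.48,3.62,0.9],"angular":[0,0,0]},{"xyz":[-0.48,3.62,0.9],"angular":[0,0,0]}]'
python3 - <<'E'
from h import *
np.set_printoptions(precision=4,suppress=True)
im,e=snap("wrist","w6"); print(pose()[0])
for t in ["jigger","carrier_base","shaker"]:
        P=r.place_of("wrist",t); print(t,[(round(p["p"],2),c2w("wrist",p["position"],e)) for p in P[:2]])
go([.5215,-.152,.0545])
E
```

```text
clock: 14.45
tool_pos: [0.5212, -0.1519, 0.1652]
tcp_rot: [0.0, 1.0, 0.0, 0.0]
force: [0.1, -0.0, -0.4]
opening: 0.0432
gripper_force: 15.0
[ 0.5216 -0.1521  0.1657]
jigger [(0.94, array([ 0.521 , -0.1495,  0.1164]))]
carrier_base []
shaker []
xyz [-0.006, -0.005, 2.229] ang [0.006, -0.012, 0.006]
```

View pics/w6.png

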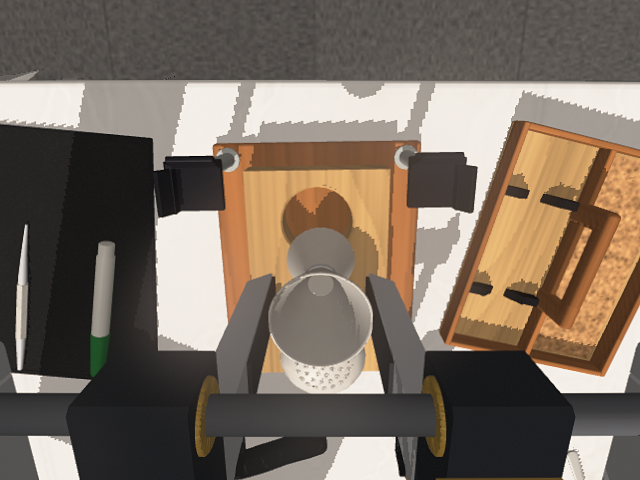

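Jigger (320,255) lines up with the narrow well (317,222), so I lower it.

```bash
python3 -m creep '[{"xyz":[0,0,0.6],"angular":[0,0,0]},{"xyz":[0,0,1.1],"angular":[0,0,0]},{"xyz":[0,0,1.5],"angular":[0,0,0]},{"xyz":[0,0,1.8],"angular":[0,0,0]},{"xyz":[0,0,2],"angular":[0,0,0]},{"xyz":[0,0,2.1],"angular":[0,0,0]},{"xyz":[0,0,2.2],"angular":[0,0,0]},{"xyz":[0,0,2.23],"angular":[0,0,0]},{"xyz":[0,0,2.23],"angular":[0,0,0]},{"xyz":[0,0,2.23],"angular":[0,0,0]}]'
python3 -m creep '[{"xyz":[0,0,0],"angular":[0,0,0]},{"xyz":[0,0,0],"angular":[0,0,0]},{"xyz":[0,0,0],"angular":[0,0,0]},{"xyz":[0,0,0],"angular":[0,0,0]},{"xyz":[0,0,-0.5],"angular":[0,0,0]},{"xyz":[0,0,-1.2],"angular":[0,0,0]},{"xyz":[0,0,-2],"angular":[0,0,0]},{"xyz":[0,0,-2.9],"angular":[0,0,0]},{"xyz":[0,0,-3.7],"angular":[0,0,0]},{"xyz":[0,0,-4.5],"angular":[0,0,0]},{"xyz":[0,0,-4.5],"angular":[0,0,0]},{"xyz":[0,0,-4.5],"angular":[0,0,0]}]' 65
python3 - <<'E'
from h import *
go([.44,-.26,.34])
E
```

```text
clock: 15.65
tool_pos: [0.5219, -0.1524, 0.0544]
tcp_rot: [0.0, 1.0, 0.0, 0.001]
force: [0.4, 0.6, 0.9]
opening: 0.0429
gripper_force: 15.0
clock: 16.85
tool_pos: [0.5215, -0.1523, 0.2796]
tcp_rot: [0.001, 1.0, 0.0, 0.001]
force: [-0.1, 0.2, -0.3]
opening: 0.0652
gripper_force: 0.0
xyz [-1.628, 2.154, -1.21] ang [0.008, -0.017, 0.003]
```

```bash
python3 -m creep '[{"xyz":[-0.4,0.6,-0.4],"angular":[0,0,0]},{"xyz":[-0.9,1.2,-0.8],"angular":[0,0,0]},{"xyz":[-1.4,1.8,-1.2],"angular":[0,0,0]},{"xyz":[-1.63,2.15,-1.2],"angular":[0,0,0]},{"xyz":[-1.63,2.15,-1.2],"angular":[0,0,0]},{"xyz":[-1.63,2.15,-1.2],"angular":[0,0,0]},{"xyz":[-1.63,2.15,-1.2],"angular":[0,0,0]}]'
python3 - <<'E'
from h import *
np.set_printoptions(precision=4,suppress=True)
im,e=snap("wrist","w7"); print(pose()[0])
for t in "jigger carrier_base shaker handled_tray tamper".split():
        P=r.place_of("wrist",t); print(t,[(round(p["p"],2),c2w("wrist",p["position"],e)) for p in P[:2]])
print(sil("wrist","handled_tray",.024,e))
E
```

```text
clock: 17.55
tool_pos: [0.4395, -0.2584, 0.3366]
tcp_rot: [-0.001, 1.0, 0.001, -0.001]
force: [0.1, -1.1, -0.5]
opening: 0.065
gripper_force: 0.0
[ 0.4397 -0.2583  0.3369]
jigger [(0.64, array([ 0.5214, -0.1504,  0.0056]))]
carrier_base []
shaker [(0.56, array([ 0.4366, -0.1546,  0.0066]))]
handled_tray [(0.63, array([ 0.4839, -0.3615, -0.0022]))]
tamper [(0.61, array([ 0.3104, -0.2416,  0.002 ]))]
(0.83, array([ 484.2, -361.9,  156.9,  200.8,   77.3]))
```

View pics/w7.png

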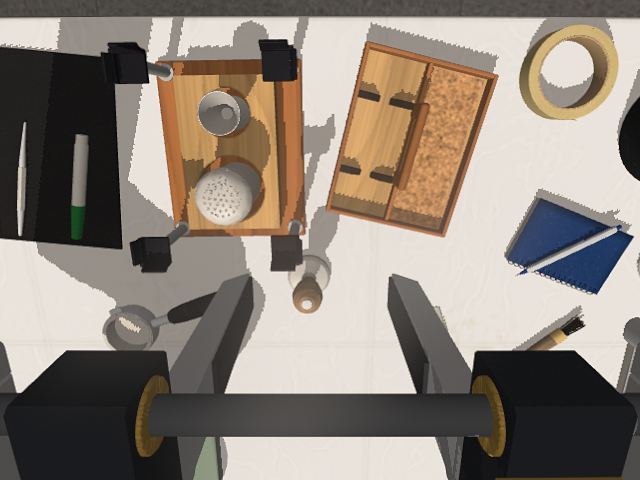

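Both are in their wells: jigger (223,113), shaker (224,193). The tray fit of 157x201 mm matches its size: centre (0.484,-0.362), yaw -12.7°. I'll look straight down on the base to get its exact pose from the seats.

```bash
python3 -m creep '[{"xyz":[-0.5,-0.6,-0.4],"angular":[0,0,0]},{"xyz":[-0.9,-1.3,-0.5],"angular":[0,0,0]},{"xyz":[-0.97,-2.1,-0.5],"angular":[0,0,0]},{"xyz":[-0.97,-2.12,-0.5],"angular":[0,0,0]},{"xyz":[-0.97,-2.12,-0.5],"angular":[0,0,0]},{"xyz":[-0.97,-2.12,-0.5],"angular":[0,0,0]},{"xyz":[-0.97,-2.12,-0.5],"angular":[0,0,0]},{"xyz":[-0.97,-2.12,-0.5],"angular":[0,0,0]}]'
python3 - <<'E'
from h import *
np.set_printoptions(precision=4,suppress=True)
im,e=snap("wrist","w8"); print(pose()[0],e[2])
print(sil("wrist","carrier_base",.127,e))
B=w2pix("wrist",[[.4735+a,-.152+b,.127] for a in(-.095,.095) for b in(-.073,.073)],e); print(B)
d=(im.max(2)<60).astype(np.uint8); d=cv2.morphologyEx(d,cv2.MORPH_OPEN,np.ones((5,5)))
n,l,s,c=cv2.connectedComponentsWithStats(d)
for i in range(1,n):
    if s[i,4]>300: print(s[i],c[i],pix2w("wrist",[c[i]],.115,e)[0])
E
```

```text
clock: 18.7
tool_pos: [0.3911, -0.1545, 0.363]
tcp_rot: [-0.0, 1.0, -0.0, -0.0]
force: [0.2, -0.0, -0.6]
opening: 0.065
gripper_force: 0.0
[ 0.391  -0.1543  0.363 ] [ 0.4733 -0.1543  0.542 ]
(0.67, array([ 468.7, -150.4,  211.3,  176.2,    1. ]))
[[387.1595 207.0534]
 [248.0378 206.8836]
 [396.9057   5.3457]
 [238.1396   5.1184]]
[ 220    0   39   34 1251] [239.3725  16.1327] [ 0.5618 -0.0775  0.115 ]
[ 371    0   38   31 1133] [389.0583  14.6081] [ 0.5633 -0.22    0.115 ]
[   67     6   136   204 22813] [136.5026 102.2336] [0.4836 0.0304 0.115 ]
[   0  105   48  166 5731] [ 17.8555 190.2834] [0.3938 0.1695 0.115 ]
[235 188  34  32 676] [249.3491 205.9675] [ 0.3768 -0.0783  0.115 ]
[ 153  262  119  145 3155] [223.5493 352.3249] [ 0.1961 -0.0384  0.115 ]
[ 396  345   95   68 2175] [438.1678 391.8538] [ 0.1399 -0.3022  0.115 ]
[    0   351   182   129 16860] [ 85.7431 421.7871] [0.0933 0.1457 0.115 ]
[  459   351   181   129 17131] [552.0435 418.5022] [ 0.0991 -0.4519  0.115 ]
[ 194  435   53   45 1954] [220.7825 457.8874] [ 0.0363 -0.0239  0.115 ]
```

View pics/w8.png

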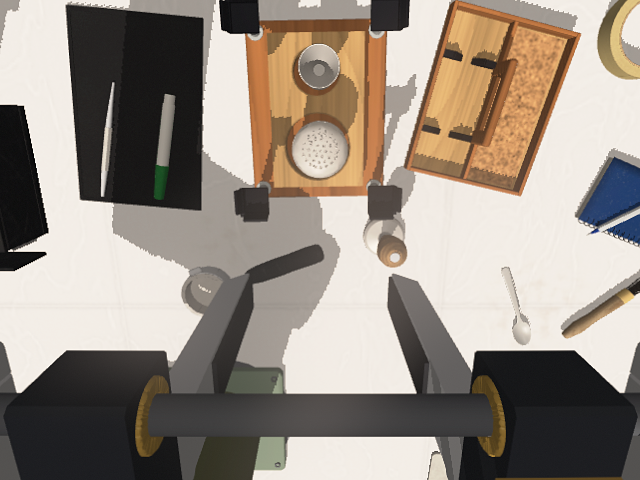

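Base at (317,105), far seats (238,15) and (390,15) cropped at the top. I'll shift forward a little for a full view.

```bash
python3 -m creep '[{"xyz":[0.8,0,0],"angular":[0,0,0]},{"xyz":[0.8,0,0],"angular":[0,0,0]},{"xyz":[0.8,0,0],"angular":[0,0,0]},{"xyz":[0.8,0,0],"angular":[0,0,0]},{"xyz":[0.8,0,0],"angular":[0,0,0]}]'
python3 - <<'E'
from h import *
np.set_printoptions(precision=4,suppress=True)
im,e=snap("wrist","w9"); print(pose()[0],e[2],e[1])
np.savez("w9e.npz",R=e[1],o=e[2])
m=e[0];print(m["fx"],m["cx"],m["cy"],m["k1"])
cv2.imwrite("pics/w9c.png",cv2.resize(im[20:290,200:440,::-1],None,fx=2.2,fy=2.2,interpolation=cv2.INTER_CUBIC))
E
```

```text
clock: 19.3
tool_pos: [0.4305, -0.1537, 0.3638]
tcp_rot: [0.0, 1.0, -0.0, 0.0]
force: [-1.1, 0.6, 0.5]
opening: 0.0649
gripper_force: 0.0
[ 0.4305 -0.1537  0.3639] [ 0.5124 -0.1534  0.5429] [[ 0.0022 -0.9596 -0.2815]
 [-1.     -0.0018 -0.0016]
 [ 0.0011  0.2815 -0.9596]]
404.97891789477865 320.0397561539895 232.17715497980458 -0.009758804455429334
```

View pics/w9c.png

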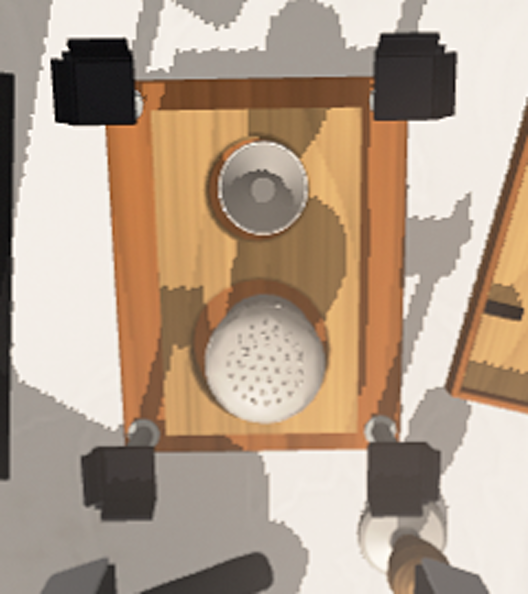

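Crop view: inner seat edges are at x 136/375 (far) and 156/367 (near), the far seats' lower edges at y 125/119, and the narrow rim is centred near (259,187). The base is turned very slightly.

Run:
```python
from h import *
from scipy.optimize import least_squares
np.set_printoptions(precision=4,suppress=True)
d=np.load("w9e.npz"); e=(ext("wrist")[0],d["R"],d["o"])
f=lambda P:np.array(P,float)/2.2+[200,20]
for z in(.1,.112): print(z,pix2w("wrist",f([[136,90],[375,85],[156,482],[367,480]]),z,e)[:,:2].tolist(), pix2w("wrist",f([[136,125],[375,119],[156,447],[367,443]]),z,e)[:,:2].tolist())
# rims
im=cv2.imread("pics/w9.png")
def res(p):
    x,y,t=p;out=[]
    R=lambda a,b:[x+np.cos(t)*a-np.sin(t)*b,y+np.sin(t)*a+np.cos(t)*b,.036]
    Q=w2pix("wrist",[R(48+0,0)] if 0 else [R(.048,.028),R(.048,-.028),R(.076,0),R(-.04,.04),R(-.04,-.04),R(0,0)],e)
    M=f([[209,187],[310,187],[261,135],[193,345],[328,345],[262,278]])
    return [Q[0,0]-M[0,0],Q[1,0]-M[1,0],Q[2,1]-M[2,1],Q[3,0]-M[3,0],Q[4,0]-M[4,0],Q[5,1]-M[5,1]]
s=least_squares(res,[.4735,-.152,0]);print(s.x,s.fun)
go([.484,-.362,.15],-12.7)
```

```text
0.1 [[0.5636599859038399, -0.09458968508708412], [0.5660473928626735, -0.20485522364432554], [0.3741381975419326, -0.09784677072712115], [0.3754293682312219, -0.20769108404142533]] [[0.5484800960763375, -0.09402558514479778], [0.5513461081116747, -0.2053873601315588], [0.39300932085729745, -0.09845048446432472], [0.3953420431832927, -0.2070006722629265]]
0.112 [[0.5622724891458691, -0.09618206742819213], [0.5645952149432627, -0.20346022125226393], [0.37788534669929874, -0.09935091001384438], [0.37914153616366897, -0.20621925069958064]] [[0.547503862635222, -0.09563325044355164], [0.5502922268332432, -0.20397794075628808], [0.39624520143131725, -0.09993826755104815], [0.39851472414703915, -0.20554754400005457]]
[ 0.4731 -0.1517  0.0073] [-0.4564  0.4469 -0.3065 -1.1463  1.1564  0.3967]
xyz [1.068, 4.164, 4.28] ang [0.003, -0.005, 1.587]
```

```bash
python3 -m creep '[{"xyz":[0.2,0.8,0],"angular":[0,0,0.5]},{"xyz":[0.4,1.7,0],"angular":[0,0,1]},{"xyz":[0.7,2.6,0],"angular":[0,0,1.59]},{"xyz":[0.9,3.4,0.3],"angular":[0,0,1.59]},{"xyz":[1.07,4.16,0.7],"angular":[0,0,1.59]},{"xyz":[1.07,4.16,1.6],"angular":[0,0,1.59]},{"xyz":[1.07,4.16,2.5],"angular":[0,0,1.59]},{"xyz":[1.07,4.16,3.4],"angular":[0,0,1.59]},{"xyz":[1.07,4.16,4.2],"angular":[0,0,1.59]},{"xyz":[1.07,4.16,4.2],"angular":[0,0,1.59]},{"xyz":[1.07,4.16,4.2],"angular":[0,0,1.59]},{"xyz":[1.07,4.16,4.2],"angular":[0,0,1.59]}]' 45
python3 - <<'E'
from h import *
np.set_printoptions(precision=4,suppress=True)
im,e=snap("wrist","w10"); print(pose()[0])
P=r.place_of("wrist","handled_tray"); print([(round(p["p"],2),c2w("wrist",p["position"],e)) for p in P[:2]])
print(sil("wrist","handled_tray",.024,e))
go([.484,-.362,.029],-12.7)
E
```

```text
clock: 20.55
tool_pos: [0.4862, -0.3633, 0.157]
tcp_rot: [0.002, 0.994, -0.111, 0.002]
force: [-0.0, -1.6, 0.5]
opening: 0.0448
gripper_force: 0.0
[ 0.4864 -0.3634  0.1574]
[(0.55, array([ 0.4848, -0.3599, -0.0014]))]
(0.63, array([ 483.9, -362.6,  155.2,  199. ,   77.2]))
xyz [-0.057, -0.018, 2.554] ang [0.022, -0.034, 0.001]
```

View pics/w10.png

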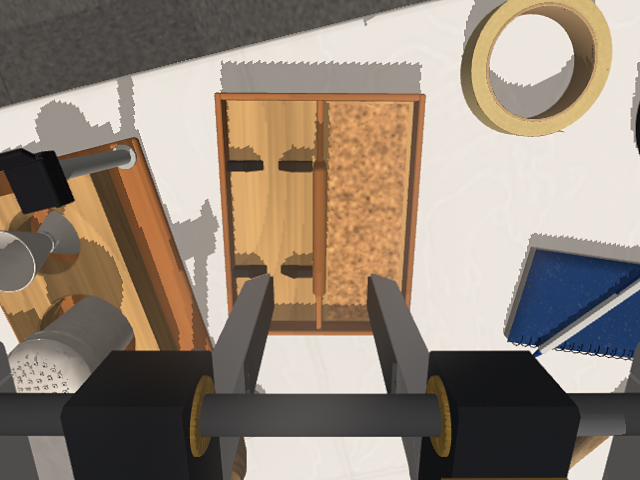

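Handle runs at column 319, centred between the fingers. I descend and pinch it.

```bash
python3 -m creep '[{"xyz":[-0.03,0,0.8],"angular":[0,0,0]},{"xyz":[-0.04,0,1.5],"angular":[0,0,0]},{"xyz":[-0.04,0,2],"angular":[0,0,0]},{"xyz":[-0.04,0,2.3],"angular":[0,0,0]},{"xyz":[-0.04,0,2.5],"angular":[0,0,0]},{"xyz":[-0.04,0,2.55],"angular":[0,0,0]},{"xyz":[-0.04,0,2.55],"angular":[0,0,0]},{"xyz":[-0.04,0,2.55],"angular":[0,0,0]}]'
python3 -m creep '[{"xyz":[0,0,0],"angular":[0,0,0]},{"xyz":[0,0,0],"angular":[0,0,0]},{"xyz":[0,0,0],"angular":[0,0,0]},{"xyz":[0,0,0],"angular":[0,0,0]},{"xyz":[0,0,0],"angular":[0,0,0]},{"xyz":[0,0,0],"angular":[0,0,0]},{"xyz":[0,0,0],"angular":[0,0,0]},{"xyz":[0,0,0],"angular":[0,0,0]}]' 0 45
python3 -m creep '[{"xyz":[0,0,-0.2],"angular":[0,0,0]},{"xyz":[0,0,-0.7],"angular":[0,0,0]},{"xyz":[0,0,-1.5],"angular":[0,0,0]},{"xyz":[0,0,-2.3],"angular":[0,0,0]},{"xyz":[0,0,-3.1],"angular":[0,0,0]},{"xyz":[0,0,-3.8],"angular":[0,0,0]},{"xyz":[0,0,-3.8],"angular":[0,0,0]},{"xyz":[0,0,-3.8],"angular":[0,0,0]},{"xyz":[0,0,-3.8],"angular":[0,0,0]}]'
python3 - <<'E'
from h import *
np.set_printoptions(precision=4,suppress=True)
im,e=snap("wrist","w11"); print(pose()[0])
P=r.place_of("wrist","handled_tray"); print([(round(p["p"],2),c2w("wrist",p["position"],e)) for p in P[:2]])
im,e=snap("side","s11")
P=r.place_of("side","handled_tray"); print([(round(p["p"],2),c2w("side",p["position"],e)) for p in P[:2]])
go([.4727,-.1514,.22],.9)
E
```

```text
clock: 21.5
tool_pos: [0.4836, -0.3621, 0.0275]
tcp_rot: [0.001, 0.994, -0.111, 0.001]
force: [0.3, -0.2, 0.7]
opening: 0.0449
gripper_force: 0.0
clock: 22.3
tool_pos: [0.4826, -0.3614, 0.026]
tcp_rot: [0.0, 0.994, -0.111, 0.0]
force: [-0.9, -1.2, 0.3]
opening: 0.0097
gripper_force: 45.0
clock: 23.2
tool_pos: [0.481, -0.3594, 0.2123]
tcp_rot: [-0.002, 0.994, -0.111, -0.003]
force: [-0.3, -0.2, -4.7]
opening: 0.0096
gripper_force: 45.0
[ 0.4809 -0.3594  0.212 ]
[(0.71, array([ 0.4775, -0.3586,  0.183 ]))]
[(0.59, array([ 0.4817, -0.3607,  0.1872]))]
xyz [-1.093, -4.034, -0.12] ang [-0.021, 0.025, -1.699]
```

View pics/w11.png

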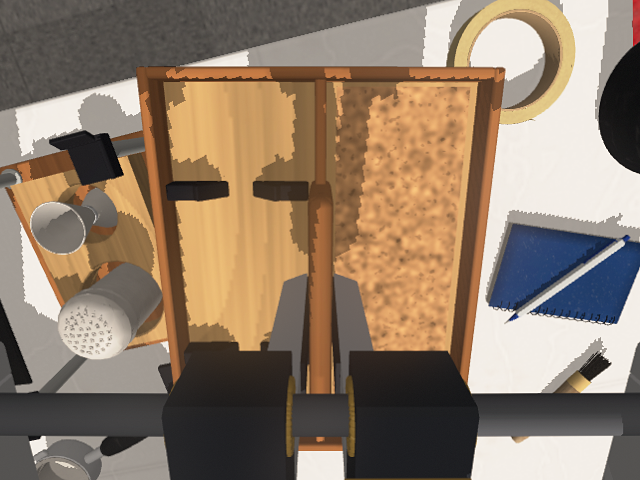

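Tray is held level; far rim corners are at (139,67) and (504,68). I use these to get the tray's offset in the hand.

Run:
```python
from h import *
np.set_printoptions(precision=4,suppress=True)
p,R=pose();print(p)
for u in ([[139,67],[504,68]],):
  for z in (-.002,):
    w=pix2w("wrist",u,p[2]+z); print((w-p)@R*1000)
```

```text
[ 0.4817 -0.3602  0.2133]
[[100.5164 -75.5641   1.8034]
 [100.427   76.5359   1.42  ]]
```

```bash
python3 -m creep '[{"xyz":[-0.2,-0.7,-0.1],"angular":[0,0,-0.5]},{"xyz":[-0.4,-1.4,-0.1],"angular":[0,0,-1]},{"xyz":[-0.6,-2.1,-0.1],"angular":[0,0,-1.4]},{"xyz":[-0.8,-2.8,-0.1],"angular":[0,0,-1.7]},{"xyz":[-1,-3.5,-0.1],"angular":[0,0,-1.7]},{"xyz":[-1.09,-4.03,-0.1],"angular":[0,0,-1.7]},{"xyz":[-1.09,-4.03,-0.1],"angular":[0,0,-1.7]},{"xyz":[-1.09,-4.03,-0.1],"angular":[0,0,-1.7]},{"xyz":[-1.09,-4.03,-0.1],"angular":[0,0,-1.7]},{"xyz":[-1.09,-4.03,-0.1],"angular":[0,0,-1.7]}]'
python3 - <<'E'
from h import *
np.set_printoptions(precision=4,suppress=True)
im,e=snap("wrist","w12"); print(pose()[0])
im,e=snap("side","s12")
go([.4717,-.1514,.16],.9)
E
```

```text
clock: 24.4
tool_pos: [0.4737, -0.1536, 0.2207]
tcp_rot: [0.0, 1.0, 0.007, -0.0]
force: [0.9, 0.0, -3.5]
opening: 0.0094
gripper_force: 45.0
[ 0.4737 -0.1536  0.2208]
xyz [-0.039, -0.043, 1.216] ang [-0.0, 0.002, -0.01]
```

View pics/w12.png

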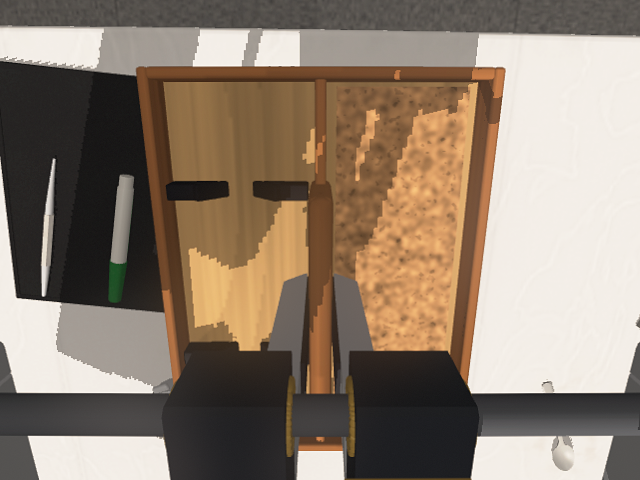

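Tray is above the base and covers the seats from this camera. Lower it in stages and watch the force.

```bash
python3 -m creep '[{"xyz":[-0.03,-0.04,0.4],"angular":[0,0,0]},{"xyz":[-0.03,-0.04,0.8],"angular":[0,0,0]},{"xyz":[-0.03,-0.04,1.1],"angular":[0,0,0]},{"xyz":[-0.03,-0.04,1.2],"angular":[0,0,0]},{"xyz":[-0.03,-0.04,1.2],"angular":[0,0,0]},{"xyz":[-0.03,-0.04,1.2],"angular":[0,0,0]},{"xyz":[-0.03,-0.04,1.2],"angular":[0,0,0]}]'
python3 - <<'E'
from h import *
snap("side","s13"); im=cv2.imread("pics/s13.png"); cv2.imwrite("pics/s13c.png",cv2.resize(im[60:320,170:430],None,fx=2.2,fy=2.2))
go([.4722,-.1514,.137],.9)
E
```

```text
clock: 25.2
tool_pos: [0.4731, -0.1512, 0.1622]
tcp_rot: [0.001, 1.0, 0.008, 0.001]
force: [0.5, 0.6, -4.7]
opening: 0.0095
gripper_force: 45.0
xyz [-0.018, 0.005, 0.502] ang [0.008, -0.014, 0.0]
```

View pics/s13c.png

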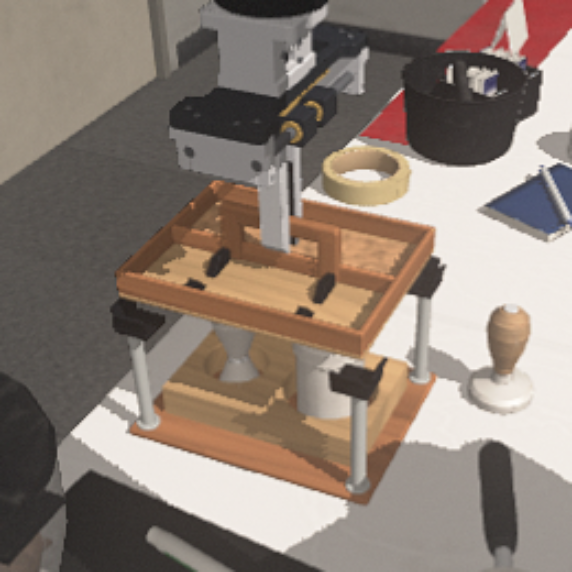

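Tray hovers squarely above the four seats: corners (120,285), (360,350) and (432,235) over seats (137,318), (358,375) and (430,275). Lower the rest.

```bash
python3 -m creep '[{"xyz":[-0.01,0,0.1],"angular":[0,0,0]},{"xyz":[-0.01,0,0.2],"angular":[0,0,0]},{"xyz":[-0.01,0,0.28],"angular":[0,0,0]},{"xyz":[-0.01,0,0.36],"angular":[0,0,0]},{"xyz":[-0.01,0,0.42],"angular":[0,0,0]},{"xyz":[-0.01,0,0.46],"angular":[0,0,0]},{"xyz":[-0.01,0,0.46],"angular":[0,0,0]},{"xyz":[-0.01,0,0.46],"angular":[0,0,0]}]'
python3 -m creep '[{"xyz":[0,0,0.02],"angular":[0,0,0]},{"xyz":[0,0,0.04],"angular":[0,0,0]},{"xyz":[0,0,0.04],"angular":[0,0,0]}]'
```

```text
clock: 26.05
tool_pos: [0.4718, -0.1507, 0.138]
tcp_rot: [0.0, 1.0, 0.008, 0.0]
force: [-0.4, -0.1, -4.1]
opening: 0.0095
gripper_force: 45.0
clock: 26.35
tool_pos: [0.4719, -0.1507, 0.138]
tcp_rot: [0.0, 1.0, 0.008, 0.0]
force: [-4.7, 1.3, 8.0]
opening: 0.0095
gripper_force: 45.0
```

Contact at exactly the expected height. Release to just wide enough, retreat, and check.

```bash
python3 -m creep '[{"xyz":[0,0,0],"angular":[0,0,0]},{"xyz":[0,0,0],"angular":[0,0,0]},{"xyz":[0,0,0],"angular":[0,0,0]},{"xyz":[0,0,0],"angular":[0,0,0]},{"xyz":[0,0,-0.4],"angular":[0,0,0]},{"xyz":[0,0,-1.1],"angular":[0,0,0]},{"xyz":[0,0,-2],"angular":[0,0,0]},{"xyz":[0,0,-2.9],"angular":[0,0,0]},{"xyz":[0,0,-3.8],"angular":[0,0,0]},{"xyz":[0,0,-4.6],"angular":[0,0,0]},{"xyz":[0,0,-4.6],"angular":[0,0,0]},{"xyz":[0,0,-4.6],"angular":[0,0,0]}]' 36
python3 - <<'E'
from h import *
np.set_printoptions(precision=4,suppress=True)
im,e=snap("wrist","w14"); print(pose()[0])
cv2.imwrite("pics/w14c.png",cv2.resize(im[0:330,120:520,::-1],None,fx=1.8,fy=1.8))
P=r.place_of("wrist","handled_tray"); print([(round(p["p"],2),c2w("wrist",p["position"],e)) for p in P[:2]])
print(sil("wrist","handled_tray",.136,e))
E
```

```text
clock: 27.55
tool_pos: [0.4722, -0.1509, 0.3669]
tcp_rot: [0.001, 1.0, 0.008, 0.001]
force: [-0.3, -0.2, -0.1]
opening: 0.0358
gripper_force: 0.0
[ 0.4714 -0.1505  0.365 ]
[(0.84, array([ 0.4716, -0.1497,  0.1118]))]
(0.55, array([ 473.3, -151.2,  198.6,  155.4,    1. ]))
```

View pics/w14c.png

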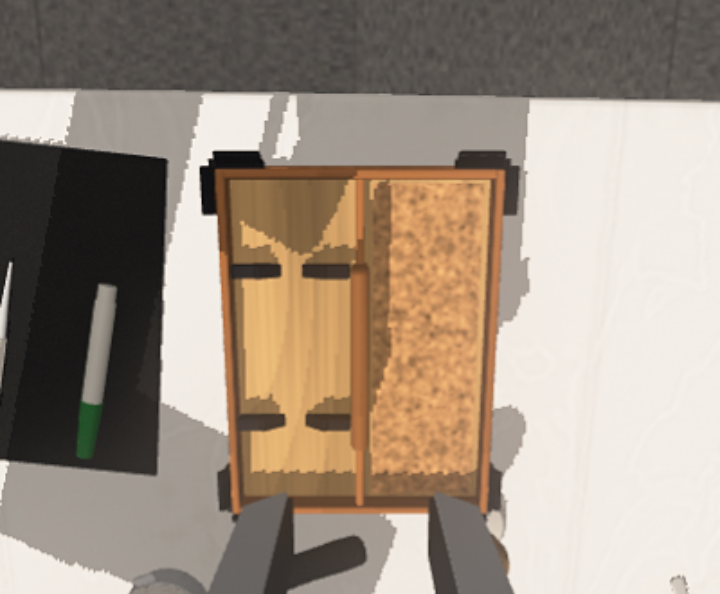

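Tray sits inside all four lips (matching the 473,-151 fit, yaw 1°). Now the marker.

Run:
```python
from h import *
go([.431,.0455,.17],-12.3)
```

```text
xyz [-0.721, -3.919, 3.883] ang [-0.011, 0.028, 1.65]
```

```bash
python3 -m creep '[{"xyz":[-0.1,-0.8,0],"angular":[0,0,0.5]},{"xyz":[-0.3,-1.6,0],"angular":[0,0,1]},{"xyz":[-0.5,-2.4,0],"angular":[0,0,1.65]},{"xyz":[-0.7,-3.2,0],"angular":[0,0,1.65]},{"xyz":[-0.72,-3.92,0.2],"angular":[0,0,1.65]},{"xyz":[-0.72,-3.92,1.1],"angular":[0,0,1.65]},{"xyz":[-0.72,-3.92,2],"angular":[0,0,1.65]},{"xyz":[-0.72,-3.92,2.9],"angular":[0,0,1.65]},{"xyz":[-0.72,-3.92,3.8],"angular":[0,0,1.65]},{"xyz":[-0.72,-3.92,3.88],"angular":[0,0,1.65]},{"xyz":[-0.72,-3.92,3.88],"angular":[0,0,1.65]},{"xyz":[-0.72,-3.92,3.88],"angular":[0,0,1.65]}]' 40
python3 - <<'E'
from h import *
np.set_printoptions(precision=4,suppress=True)
im,e=snap("wrist","w15"); print(pose()[0])
for t,z in(("marker",.012),("latte_pen",.008)):
    P=r.place_of("wrist",t); print([(round(p["p"],2),c2w("wrist",p["position"],e)) for p in P[:2]])
    print(sil("wrist",t,z,e))
go([.431,.0455,.007],-12.3)
E
```

```text
clock: 28.9
tool_pos: [0.4342, 0.0446, 0.1739]
tcp_rot: [-0.0, 0.994, -0.107, 0.002]
force: [0.2, 0.0, 0.5]
opening: 0.0398
gripper_force: 0.0
[0.4347 0.0445 0.1745]
[(0.55, array([0.4216, 0.0473, 0.0041]))]
(0.82, array([428.7,  46.4,  15.9, 136. ,  77.4]))
[]
(0.8, array([434.3, 122. ,   9.8, 136.9,  74.7]))
xyz [-0.074, -0.003, 3.335] ang [-0.003, -0.026, -0.0]
```

```bash
python3 -m creep '[{"xyz":[-0.09,-0.01,0.8],"angular":[0,0,0]},{"xyz":[-0.09,-0.01,1.6],"angular":[0,0,0]},{"xyz":[-0.09,-0.01,2.3],"angular":[0,0,0]},{"xyz":[-0.09,-0.01,2.8],"angular":[0,0,0]},{"xyz":[-0.09,-0.01,3.1],"angular":[0,0,0]},{"xyz":[-0.09,-0.01,3.25],"angular":[0,0,0]},{"xyz":[-0.09,-0.01,3.31],"angular":[0,0,0]},{"xyz":[-0.09,-0.01,3.31],"angular":[0,0,0]},{"xyz":[-0.09,-0.01,3.31],"angular":[0,0,0]}]'
python3 -m creep '[{"xyz":[0,0,0],"angular":[0,0,0]},{"xyz":[0,0,0],"angular":[0,0,0]},{"xyz":[0,0,0],"angular":[0,0,0]},{"xyz":[0,0,0],"angular":[0,0,0]},{"xyz":[0,0,0],"angular":[0,0,0]},{"xyz":[0,0,0],"angular":[0,0,0]}]' 5 12
python3 -m creep '[{"xyz":[0,0,-0.2],"angular":[0,0,0]},{"xyz":[0,0,-0.8],"angular":[0,0,0]},{"xyz":[0,0,-1.6],"angular":[0,0,0]},{"xyz":[0,0,-2.4],"angular":[0,0,0]},{"xyz":[0,0,-3.2],"angular":[0,0,0]},{"xyz":[0,0,-4],"angular":[0,0,0]},{"xyz":[0,0,-4.5],"angular":[0,0,0]},{"xyz":[0,0,-4.5],"angular":[0,0,0]},{"xyz":[0,0,-4.5],"angular":[0,0,0]}]'
python3 - <<'E'
from h import *
np.set_printoptions(precision=4,suppress=True)
im,e=snap("wrist","w16"); p=pose()[0];print(p)
P=r.place_of("wrist","marker"); print([(round(p["p"],2),c2w("wrist",p["position"],e)) for p in P[:2]])
print(sil("wrist","marker",p[2]+.006,e))
go([.4725,-.1905,.22],.9)
E
```

```text
clock: 30.05
tool_pos: [0.4295, 0.0461, 0.0075]
tcp_rot: [-0.0, 0.994, -0.107, 0.001]
force: [-0.8, 0.2, -0.4]
opening: 0.0401
gripper_force: 0.0
clock: 30.65
tool_pos: [0.4286, 0.0462, 0.0067]
tcp_rot: [-0.0, 0.994, -0.107, 0.0]
force: [-1.6, -0.2, 3.6]
opening: 0.0149
gripper_force: 12.0
clock: 31.55
tool_pos: [0.4281, 0.0462, 0.2315]
tcp_rot: [0.0, 0.994, -0.107, 0.0]
force: [-0.2, 0.4, 0.3]
opening: 0.0153
gripper_force: 12.0
[0.4272 0.0463 0.2302]
[(0.97, array([0.4281, 0.0407, 0.2314]))]
(0.85, array([435. ,  44. ,  16.1, 122.3,  77.2]))
xyz [1.903, 4.433, 0.181] ang [0.0, 0.031, -1.649]
```

```bash
python3 -m creep '[{"xyz":[0.3,0.7,0],"angular":[0,0,-0.4]},{"xyz":[0.7,1.5,0],"angular":[0,0,-0.8]},{"xyz":[1,2.3,0],"angular":[0,0,-1.2]},{"xyz":[1.4,3.1,0],"angular":[0,0,-1.65]},{"xyz":[1.7,3.9,0],"angular":[0,0,-1.65]},{"xyz":[1.9,4.43,0.1],"angular":[0,0,-1.65]},{"xyz":[1.9,4.43,0.5],"angular":[0,0,-1.65]},{"xyz":[1.9,4.43,1],"angular":[0,0,-1.65]},{"xyz":[1.9,4.43,1],"angular":[0,0,-1.65]},{"xyz":[1.9,4.43,1],"angular":[0,0,-1.65]},{"xyz":[1.9,4.43,1],"angular":[0,0,-1.65]}]'
python3 - <<'E'
from h import *
np.set_printoptions(precision=4,suppress=True)
im,e=snap("wrist","w17"); p=pose()[0];print(p)
P=r.place_of("wrist","marker"); print([(round(p["p"],2),c2w("wrist",p["position"],e)) for p in P[:2]])
print(sil("wrist","marker",p[2]+.006,e))
go([.4725,-.1905,.123],.9)
E
```

```text
clock: 32.8
tool_pos: [0.4745, -0.1905, 0.1822]
tcp_rot: [0.0, 1.0, 0.008, 0.0]
force: [-0.9, -0.1, 0.6]
opening: 0.0152
gripper_force: 12.0
[ 0.4748 -0.1906  0.1826]
[(0.8, array([ 0.4694, -0.1944,  0.1796]))]
(0.76, array([ 482.2, -190.9,  121.6,   16. ,    0.4]))
xyz [-0.048, -0.005, 1.195] ang [0.009, -0.015, 0.004]
```

```bash
python3 -m creep '[{"xyz":[-0.03,0,0.4],"angular":[0,0,0]},{"xyz":[-0.03,0,0.7],"angular":[0,0,0]},{"xyz":[-0.03,0,0.95],"angular":[0,0,0]},{"xyz":[-0.03,0,1.1],"angular":[0,0,0]},{"xyz":[-0.03,0,1.17],"angular":[0,0,0]},{"xyz":[-0.03,0,1.17],"angular":[0,0,0]},{"xyz":[-0.03,0,1.17],"angular":[0,0,0]}]'
python3 -m creep '[{"xyz":[0,0,0.03],"angular":[0,0,0]},{"xyz":[0,0,0.03],"angular":[0,0,0]}]'
```

```text
clock: 33.65
tool_pos: [0.473, -0.1907, 0.1235]
tcp_rot: [0.0, 1.0, 0.008, 0.0]
force: [0.4, -0.5, -0.3]
opening: 0.0153
gripper_force: 12.0
clock: 33.85
tool_pos: [0.4727, -0.1906, 0.1218]
tcp_rot: [0.0, 1.0, 0.008, 0.0]
force: [0.6, -1.2, 0.0]
opening: 0.0152
gripper_force: 12.0
```

```bash
python3 -m creep '[{"xyz":[0,0,0],"angular":[0,0,0]},{"xyz":[0,0,0],"angular":[0,0,0]},{"xyz":[0,0,0],"angular":[0,0,0]},{"xyz":[0,0,-0.2],"angular":[0,0,0]},{"xyz":[0,0,-0.6],"angular":[0,0,0]},{"xyz":[0,0,-1.4],"angular":[0,0,0]},{"xyz":[0,0,-2.2],"angular":[0,0,0]},{"xyz":[0,0,-3],"angular":[0,0,0]},{"xyz":[0,0,-3.8],"angular":[0,0,0]},{"xyz":[0,0,-4.6],"angular":[0,0,0]},{"xyz":[0,0,-4.6],"angular":[0,0,0]},{"xyz":[0,0,-4.6],"angular":[0,0,0]}]' 27
python3 - <<'E'
from h import *
np.set_printoptions(precision=4,suppress=True)
im,e=snap("wrist","w18"); p=pose()[0];print(p)
print(sil("wrist","marker",.112+.018,e), sil("wrist","handled_tray",.136,e))
P=r.place_of("wrist","marker"); print([(round(p["p"],2),c2w("wrist",p["position"],e)) for p in P[:2]])
go([.42,.09,.30],-13.2)
E
```

```text
clock: 35.05
tool_pos: [0.473, -0.1907, 0.3533]
tcp_rot: [0.001, 1.0, 0.008, 0.002]
force: [-0.3, 0.4, -0.9]
opening: 0.0271
gripper_force: 0.0
[ 0.4722 -0.1903  0.3514]
(0.89, array([ 474. , -191.1,  134.3,   14.4,    1.3])) (0.95, array([ 473.4, -151.3,  197.8,  156.9,    1. ]))
[(0.57, array([ 0.4674, -0.191 ,  0.118 ]))]
xyz [-0.94, -5.613, 1.004] ang [-0.012, 0.025, 1.763]
```

```bash
python3 -m creep '[{"xyz":[-0.1,-0.8,0],"angular":[0,0,0.4]},{"xyz":[-0.2,-1.6,0],"angular":[0,0,0.8]},{"xyz":[-0.4,-2.4,0],"angular":[0,0,1.2]},{"xyz":[-0.6,-3.2,0],"angular":[0,0,1.76]},{"xyz":[-0.8,-4,0],"angular":[0,0,1.76]},{"xyz":[-0.94,-4.8,0.3],"angular":[0,0,1.76]},{"xyz":[-0.94,-5.6,0.7],"angular":[0,0,1.76]},{"xyz":[-0.94,-5.6,1],"angular":[0,0,1.76]},{"xyz":[-0.94,-5.6,1],"angular":[0,0,1.76]},{"xyz":[-0.94,-5.6,1],"angular":[0,0,1.76]},{"xyz":[-0.94,-5.6,1],"angular":[0,0,1.76]}]' 32
python3 - <<'E'
from h import *
np.set_printoptions(precision=4,suppress=True)
im,e=snap("wrist","w19"); p=pose()[0];print(p)
print(sil("wrist","latte_pen",.008,e))
P=r.place_of("wrist","latte_pen"); print([(round(p["p"],2),c2w("wrist",p["position"],e)) for p in P[:2]])
# bright pixels near the predicted axis
a=np.radians(-13.5); c=np.array([.4385,.1195]); u=np.array([np.cos(a),np.sin(a)])
ys,xs=np.nonzero(im.min(2)>110)
w=pix2w("wrist",np.c_[xs,ys],.008,e)[:,:2]-c
s=w@u; t=w@np.array([-u[1],u[0]]); k=(abs(t)<.02)&(abs(s)<.082); w=w[k]
n,l,st,_=cv2.connectedComponentsWithStats(np.uint8(0*im[:,:,0]))
print(k.sum(),s[k].min(),s[k].max(),np.polyfit(s[k],t[k],1),np.percentile(t[k],[2,98]))
go([.4385,.1195,.15],-13.4,0); go([.4385,.1195,.15],-13.4,15);print(pose()[1])
E
```

```text
clock: 36.35
tool_pos: [0.4216, 0.0881, 0.302]
tcp_rot: [0.0, 0.993, -0.115, 0.0]
force: [0.2, -1.0, 0.6]
opening: 0.032
gripper_force: 0.0
[0.4217 0.088  0.3023]
(0.81, array([437.6, 120.9,   8.3, 144.6,  75.8]))
[(0.69, array([0.4386, 0.1208, 0.0051]))]
742 -0.08116367220890001 0.07325023988663272 [0.0216 0.0014] [-0.0096  0.0055]
xyz [0.178, -0.689, 3.046] ang [-0.002, -0.01, 0.016]
xyz [0.178, -0.689, 3.046] ang [1.873, -0.008, 0.018]
[[ 0.9733 -0.2295  0.0015]
 [-0.2295 -0.9733 -0.    ]
 [ 0.0015 -0.0003 -1.    ]]
```

Marker lies in the cork bay. For the pen I'll grip 20 mm toward its far end, tilted 6°, so the gripper body clears the grinder.

Run:
```python
from h import *
go([.458,.1158,.06],-13.5,6)
```

```text
xyz [0.572, -0.706, 4.846] ang [0.748, -0.009, 0.029]
```

```bash
python3 -m creep '[{"xyz":[0.4,-0.4,0.4],"angular":[0.4,0,0.02]},{"xyz":[0.57,-0.7,1],"angular":[0.75,0,0.03]},{"xyz":[0.57,-0.7,1.9],"angular":[0.75,0,0.03]},{"xyz":[0.57,-0.7,2.8],"angular":[0.75,0,0.03]},{"xyz":[0.57,-0.7,3.6],"angular":[0.75,0,0.03]},{"xyz":[0.57,-0.7,4.3],"angular":[0.75,0,0.03]},{"xyz":[0.57,-0.7,4.8],"angular":[0.75,0,0.03]},{"xyz":[0.57,-0.7,4.8],"angular":[0.75,0,0.03]},{"xyz":[0.57,-0.7,4.8],"angular":[0.75,0,0.03]},{"xyz":[0.57,-0.7,4.8],"angular":[0.75,0,0.03]}]' 20
python3 - <<'E'
from h import *
np.set_printoptions(precision=4,suppress=True)
im,e=snap("wrist","w20"); p=pose()[0];print(p)
print(sil("wrist","latte_pen",.008,e))
P=r.place_of("wrist","latte_pen"); print([(round(p["p"],2),c2w("wrist",p["position"],e)) for p in P[:2]])
s=r.silhouettes("wrist","latte_pen")
if s:
    ys,xs=np.nonzero(s[0]["region"]); w=pix2w("wrist",np.c_[xs,ys],.008,e)[:,:2]; f=np.polyfit(w[:,0],w[:,1],1)
    print("axis y at .458:",np.polyval(f,.458),np.degrees(np.arctan(f[0])),w[:,0].min(),w[:,0].max())
go([.458,.1158,.008],-13.5,6)
E
```

```text
clock: 37.5
tool_pos: [0.4589, 0.1161, 0.0635]
tcp_rot: [-0.052, 0.992, -0.117, 0.008]
force: [0.3, 0.2, -0.2]
opening: 0.0201
gripper_force: 0.0
[0.459  0.1162 0.0636]
(0.84, array([438.4, 121.4,   9.6, 148.4,  77.3]))
[(0.68, array([0.4383, 0.1194, 0.0042]))]
axis y at .458: 0.11639553734838731 -13.336162861376465 0.36610323106140663 0.510529077225948
xyz [-0.004, 0.126, 1.092] ang [-0.005, -0.02, 0.013]
```

Pen fit is 148 mm long, and its axis passes 0.2 mm from the TCP. Descend, narrow to 14, lower slightly, close.

```bash
python3 -m creep '[{"xyz":[0,0.05,0.4],"angular":[0,0,0]},{"xyz":[0,0.08,0.7],"angular":[0,0,0]},{"xyz":[0,0.1,0.95],"angular":[0,0,0]},{"xyz":[0,0.11,1.05],"angular":[0,0,0]},{"xyz":[0,0.11,1.07],"angular":[0,0,0]},{"xyz":[0,0.11,1.07],"angular":[0,0,0]},{"xyz":[0,0.11,1.07],"angular":[0,0,0]}]' 20
python3 -m creep '[{"xyz":[0,0,0],"angular":[0,0,0]},{"xyz":[0,0,0],"angular":[0,0,0]}]' 14
python3 - <<'E'
from h import *
print(pose()[0]);go([.458,.1164,.0068],-13.5,6)
E
```

```text
clock: 38.4
tool_pos: [0.4575, 0.1165, 0.0083]
tcp_rot: [-0.052, 0.992, -0.117, 0.007]
force: [-0.2, 0.4, 0.2]
opening: 0.0201
gripper_force: 0.0
clock: 38.6
tool_pos: [0.4572, 0.1165, 0.0081]
tcp_rot: [-0.052, 0.992, -0.117, 0.006]
force: [0.4, 0.3, -0.5]
opening: 0.0143
gripper_force: 0.0
[0.45719313 0.11648082 0.00808702]
xyz [0.016, 0.001, 0.026] ang [-0.002, -0.004, 0.012]
```

```bash
python3 -m creep '[{"xyz":[0.01,0,0.02],"angular":[0,0,0]},{"xyz":[0.01,0,0.02],"angular":[0,0,0]},{"xyz":[0.01,0,0.02],"angular":[0,0,0]},{"xyz":[0.01,0,0.02],"angular":[0,0,0]},{"xyz":[0.01,0,0.02],"angular":[0,0,0]}]' 0 15
python3 -m creep '[{"xyz":[0,0,-0.1],"angular":[0,0,0]},{"xyz":[0,0,-0.5],"angular":[0,0,0]},{"xyz":[0,0.05,-1.2],"angular":[0,0,0]},{"xyz":[0,0.1,-2],"angular":[0,0,0]},{"xyz":[0,0.2,-2.8],"angular":[0,0,0]},{"xyz":[0,0.3,-3.6],"angular":[0,0,0]},{"xyz":[0,0.4,-4.4],"angular":[0,0,0]},{"xyz":[0,0.5,-4.8],"angular":[0,0,0]},{"xyz":[0,0.5,-4.8],"angular":[0,0,0]},{"xyz":[0,0.5,-4.8],"angular":[0,0,0]}]'
python3 - <<'E'
from h import *
np.set_printoptions(precision=4,suppress=True)
im,e=snap("wrist","w21"); p=pose()[0];print(p)
print(sil("wrist","latte_pen",p[2],e))
P=r.place_of("wrist","latte_pen"); print([(round(p["p"],2),c2w("wrist",p["position"],e)) for p in P[:2]])
go([.490,-.1112,.24],.9,0)
E
```

```text
clock: 39.1
tool_pos: [0.4576, 0.1165, 0.0069]
tcp_rot: [-0.052, 0.992, -0.117, 0.006]
force: [-0.3, 0.1, 3.2]
opening: 0.0075
gripper_force: 14.9
clock: 40.1
tool_pos: [0.4453, 0.0679, 0.242]
tcp_rot: [-0.052, 0.992, -0.117, 0.006]
force: [-0.6, 0.6, -1.2]
opening: 0.0076
gripper_force: 14.7
[0.4446 0.0682 0.241 ]
(0.86, array([442.4,  68.1,   9.8, 113.2,  76.3]))
[(0.76, array([0.4246, 0.0743, 0.239 ]))]
xyz [1.721, 3.263, -0.341] ang [-0.747, -0.06, -1.786]
```

```bash
python3 -m creep '[{"xyz":[0.4,0.7,-0.3],"angular":[-0.3,0,-0.4]},{"xyz":[0.8,1.4,-0.3],"angular":[-0.5,-0.02,-0.8]},{"xyz":[1.2,2.1,-0.3],"angular":[-0.6,-0.04,-1.2]},{"xyz":[1.6,2.8,-0.3],"angular":[-0.75,-0.06,-1.79]},{"xyz":[1.75,3.26,-0.3],"angular":[-0.75,-0.06,-1.79]},{"xyz":[1.75,3.26,-0.3],"angular":[-0.75,-0.06,-1.79]},{"xyz":[1.75,3.26,-0.3],"angular":[-0.75,-0.06,-1.79]},{"xyz":[1.75,3.26,-0.3],"angular":[-0.75,-0.06,-1.79]},{"xyz":[1.75,3.26,-0.3],"angular":[-0.75,-0.06,-1.79]}]'
python3 - <<'E'
from h import *
np.set_printoptions(precision=4,suppress=True)
im,e=snap("wrist","w22"); p=pose()[0];print(p)
print(sil("wrist","latte_pen",p[2],e), sil("wrist","handled_tray",.136,e))
P=r.place_of("wrist","latte_pen"); print([(round(p["p"],2),c2w("wrist",p["position"],e)) for p in P[:2]])
go([.491,-.1112,.14],.9,0)
E
```

```text
clock: 41.15
tool_pos: [0.4927, -0.1105, 0.2404]
tcp_rot: [0.0, 1.0, 0.009, 0.002]
force: [0.6, -0.1, 0.4]
opening: 0.008
gripper_force: 14.7
[ 0.4928 -0.1106  0.2406]
(0.77, array([ 490.9, -111.2,  111.9,    9.2,    0.8])) (0.87, array([ 474.3, -150.7,  197.8,  154.8,    1. ]))
[(0.83, array([ 0.4714, -0.1118,  0.2386]))]
xyz [-0.049, 0.0, 2.016] ang [0.009, -0.034, 0.008]
```

```bash
python3 -m creep '[{"xyz":[-0.03,0,0.6],"angular":[0,0,0]},{"xyz":[-0.03,0,1.1],"angular":[0,0,0]},{"xyz":[-0.03,0,1.5],"angular":[0,0,0]},{"xyz":[-0.03,0,1.8],"angular":[0,0,0]},{"xyz":[-0.03,0,2],"angular":[0,0,0]},{"xyz":[-0.03,0,2.15],"angular":[0,0,0]},{"xyz":[-0.03,0,2.25],"angular":[0,0,0]},{"xyz":[-0.03,0,2.33],"angular":[0,0,0]},{"xyz":[-0.03,0,2.35],"angular":[0,0,0]},{"xyz":[-0.03,0,2.35],"angular":[0,0,0]},{"xyz":[-0.03,0,2.35],"angular":[0,0,0]}]'
```

```text
clock: 42.45
tool_pos: [0.4923, -0.112, 0.1236]
tcp_rot: [0.001, 1.0, 0.008, 0.003]
force: [0.1, 0.3, 0.2]
opening: 0.0076
gripper_force: 14.7
```

```bash
python3 -m creep '[{"xyz":[0,0,0.03],"angular":[0,0,0]},{"xyz":[0,0,0.03],"angular":[0,0,0]}]'
python3 -m creep '[{"xyz":[0,0,0],"angular":[0,0,0]},{"xyz":[0,0,0],"angular":[0,0,0]},{"xyz":[0,0,0],"angular":[0,0,0]},{"xyz":[0,0,-0.2],"angular":[0,0,0]},{"xyz":[0,0,-0.6],"angular":[0,0,0]},{"xyz":[0,0,-1.4],"angular":[0,0,0]},{"xyz":[0,0,-2.2],"angular":[0,0,0]},{"xyz":[0,0,-3],"angular":[0,0,0]},{"xyz":[0,0,-3.8],"angular":[0,0,0]},{"xyz":[-0.5,0,-4.6],"angular":[0,0,0]},{"xyz":[-0.8,0,-4.6],"angular":[0,0,0]},{"xyz":[-0.8,0,-4.6],"angular":[0,0,0]}]' 22
python3 -m creep '[{"xyz":[0,0,0],"angular":[0,0,0]},{"xyz":[0,0,0],"angular":[0,0,0]},{"xyz":[0,0,0],"angular":[0,0,0]}]'
python3 - <<'E'
from h import *
np.set_printoptions(precision=4,suppress=True)
im,e=snap("wrist","w23"); print(pose()[0])
for t,z in(("latte_pen",.122),("marker",.13),("handled_tray",.136)):
    P=r.place_of("wrist",t); print(t,[(round(p["p"],2),c2w("wrist",p["position"],e)) for p in P[:2]],sil("wrist",t,z,e))
im,e=snap("side","s23")
for t in "shaker jigger latte_pen marker handled_tray carrier_base tamper".split():
    P=r.place_of("side",t); print(t,[(round(p["p"],2),c2w("side",p["position"],e)) for p in P[:1]])
E
```

```text
clock: 42.65
tool_pos: [0.492, -0.1118, 0.1217]
tcp_rot: [0.001, 1.0, 0.008, 0.002]
force: [-0.6, -0.9, 0.0]
opening: 0.0082
gripper_force: 14.7
clock: 43.85
tool_pos: [0.4507, -0.1124, 0.3543]
tcp_rot: [0.002, 1.0, 0.008, 0.005]
force: [-0.4, -0.5, -0.9]
opening: 0.0221
gripper_force: 0.0
clock: 44.15
tool_pos: [0.4509, -0.1119, 0.3501]
tcp_rot: [-0.0, 1.0, 0.008, 0.001]
force: [0.3, -0.1, 0.4]
opening: 0.0216
gripper_force: 0.0
[ 0.4509 -0.112   0.3502]
latte_pen [] (0.64, array([ 471.2, -112.7,  145.2,   10.1,    0.9]))
marker [(0.93, array([ 0.4687, -0.1935,  0.1203]))] (0.93, array([ 473.8, -189.9,  133.7,   17.2,    1.9]))
handled_tray [(0.95, array([ 0.4727, -0.1465,  0.1117]))] (0.94, array([ 474. , -150.3,  199.4,  155.6,    1. ]))
shaker [(0.55, array([ 0.4349, -0.1556,  0.0114]))]
jigger [(0.53, array([ 0.5188, -0.1497,  0.0094]))]
latte_pen []
marker []
handled_tray [(0.59, array([ 0.4682, -0.1498,  0.1114]))]
carrier_base [(0.62, array([ 0.4746, -0.1495,  0.0011]))]
tamper [(0.58, array([ 0.4713, -0.1504, -0.0017]))]
```

Everything measures within tolerance and the arm is clear, so I hand in.

```bash
python3 -c "
from rig import r
print(r.job_done())"
```

```text
the job is handed in; nothing more can be done
None
```

The carrier is packed and handed in after about 44 s of robot time, with every placement measured within tolerance; the judge returned no verdict, the tamper was not re-located at the end, and I viewed 16 pictures, two over the 14 allowed.

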